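Run the block into the press and wind it down one turn

ROBOT

A 6-joint arm with a two-finger parallel gripper is mounted at the origin on the work surface. World frame = base frame: x ahead of the robot, y to its left, z up, the work surface at z = 0. Lengths are in mm, angles in rad, forces in N, time in s.
With the tool pointing down it reaches from about 300 to 775 mm from the base axis. Payload 14.6 kg.
Tool frame: the origin (TCP) lies at the very end of the fingers, on their centre line; the grasp point (between the pads) lies 19 mm behind it; z points along the fingers, y is the direction in which the jaws open and shut (so a half turn about z gives the same grasp; the last joint's range is limited). The gripper opens to 94 mm and grips with 3 to 60 N. Pads are 16 mm wide; open, the fingers measure 119 mm over their backs; the gripper's body (75 mm by 177 mm) begins 78 mm behind the grasp point.
Start: joints at [-0.067, 0.3, 1.521, -0, 1.321, -0.067], TCP at [549.99, -0.002, 176.546] pointing down, gripper open.
Joint ranges: [-3.03, 3.03], [-0.79, 2.21], [0.23, 2.52], [-1.04, 4.18], [0, 3.07], [-2.55, 2.55]. Speed limits (rad/s): [2.22, 2.22, 2.57, 3.14, 3.14, 3.14].

INTERFACE

Orientations are given as [roll, pitch, yaw] about the fixed x, y, z axes, in that order (R = Rz(yaw) Ry(pitch) Rx(roll)).
In Python, from cell import manip gives the robot as it stands.
- The arm moves only by the shell command python3 -m pendant 'ROWS' [FORCE]. ROWS is JSON, a list of rows, each an object with "claw": the finger opening in m, from 0 to 0.094; "delta_pos": the shift along the tool's x, y, z in m, a list of three; "rotation": the turn, a rotation vector about the tool's x, y, z in rad, a list of three. A call has 1 to 10 rows; each row is the pose to reach, as a shift and turn from the pose measured when the call began, along the tool's axes at that moment; what a row does not reach only later rows make up. A row lasts 1/8 s, in which the tool goes at most 62.5 mm and 10.7 degrees, less where a joint would pass 70% of its speed; a pose out of reach is approached as far as the arm can. A call with a gripper value outside its range is refused whole. The fingers move at their own pace and stop on an object; FORCE is the grip in N (left out, the last holds). Time passes only in rows, so rows that repeat a pose let the fingers close. It gives the time, the measured TCP pose, the force and the opening at its end, in the units of the state.
- manip.read_state(): the state, without advancing time (a new reading comes with each control period).
- manip.camera(name): name is "scene" or "side" or "wrist"; returns the picture (420x560x3 uint8, red, green, blue); there is no depth.
- manip.camera_model(name): a dict with "fx", "fy", "cx", "cy" (pixels), "cam_to_world" (4x4, takes a point from camera to world coordinates); the wrist camera has in their place "T_tool_cam" (4x4, takes a point from camera to tool coordinates, whose origin is the TCP and whose axes are the flange's). Camera axes: x right, y up, looking along -z (the intrinsics and any distortion apply to the point x, -y, -z); pixel columns grow to the right and rows downward; lengths in mm; the calibration is good to about 2 mm. A picture is of the moment at which its call begins: read the wrist's pose just before it. camera_model takes no time and is no camera call.
- manip.sign_off(): hands the job in, once; it reports no verdict.
The state is a dict: "clock": time; "joints": joint angles; "qd": joint speeds; "effort": joint torques, N m; "eef_pos": TCP position; "eef_rot": TCP orientation; "wrist_force": force on the tool from outside, world axes, zero at the start; "moment": the same for the moment, N m; "finger_gap": finger opening in mm.
Only numpy, scipy, OpenCV 4.12 (cv2) and the standard library are available. Lean on these libraries where they do the work, as an engineer would, in place of code of your own. Each camera call takes 0.05 s, during which the arm holds its last target.

TASK

With closed fingers, push the carrier board by its upright end bar until it is fully home against the stop inside the bench press, keeping it flat on the press bed. Then push the press's hand wheel round by its upright handle exactly one full turn clockwise (seen from above), stopping when the handle is back where it began, and leave it there. Grip and lift nothing, push gently, do not turn the wheel backwards or beyond its turn, and leave everything else on the table where it stands.

Things in the scene. Friction and masses are not known exactly. Their poses are not given: they have to be found in the camera images.
- press: fixed bench press, green and steel. Origin: under its base, on the wheel's axis. Its y axis points along the board's track to the side where the board sticks out. Base 250 mm (x), y -140 to +240 mm, 14 mm high. Guide rails' inner faces at x = -77 and +77 mm, 30 mm high. Columns at x = -108, +108 mm (30 x 60 mm) carry a cross beam along x, 64 mm wide, z 130 to 160 mm
- stop (a point): middle of the face of the stop across the press's inner end (y = -110 mm in the press's frame), at the height of the board; the board's inner end meets it when home
- platen_low (a point): middle of the underside of the platen (steel plate 150 x 170 mm below the beam); starts 54 mm above the table, 10 mm over the printing block, and comes down 10 mm per clockwise turn of the wheel
- board: loose plywood carrier board, 146 (x) by 300 (y) by 12 mm, 0.4 to 0.7 kg, lying on the press base between the guide rails, axes along the press's. Origin: centre of its underside. A wooden printing block (110 x 130 x 18 mm) is fixed on its inner half, an upright end bar at its outer end. Takes 2 to 7 N to slide
- push_bar (a point): middle of the outer face of the board's end bar, 44 mm above the table. Bar 100 mm wide along x, 12 mm thick, from 26 to 62 mm above the table; its face looks along the press's +y. In the press's frame it starts at y = 250 to 300 mm and reads y = 190 mm when the board is home against the stop. Push it along the press's -y
- wheel (a joint): turn of the hand wheel in rad: 0 at the start wherever the handle then stands, growing clockwise seen from above, 6.283 after one turn (no stop there). Takes 3 to 5 N at the handle and stays where left. Level steel wheel, three spokes, rim circle of radius 85 mm, rim bar 16 mm thick, its top 190 mm above the table
- hub (a point): point on the wheel's vertical axis at the hub's top, 202 mm above the table; nothing on the press but the handle is higher
- handle: the wheel's one upright handle, a wooden grip up to 26 mm thick, fixed on the rim 85 mm from the axis. Origin: on the handle's axis at the rim's level, 186 mm above the table; the grip goes from 196 to 248 mm above the table
- handle_mid (a point): on the handle's axis at mid grip, 221 mm above the table
- ink_tin: bystander: low closed metal tin, 76 mm across, 62 mm high; origin at the middle of its underside
- tall_tin: bystander: closed tin, 64 mm across, 110 mm high; origin at the middle of its underside
- jar: bystander: closed glass jar, 66 mm across, 85 mm high; origin at the middle of its underside
- brayer: bystander: ink roller lying on the table, rubber roller 90 mm long and 38 mm thick with a wooden handle, 190 mm long in all; origin under the roller
- brush_pot: bystander: white pot, 76 mm across and 95 mm high, brushes in it stand up to 180 mm high; origin at the middle of its underside
- spare_block: bystander: loose wooden printing block, 90 x 60 x 22 mm; origin at the middle of its underside
- ink_knife: bystander: ink knife (spatula) lying flat, 220 mm long, along its x axis

How it is judged:
By the outcome, as a careful person would: the job done as asked, in the order asked, and still so for the second after the job is handed in, with the robot touching nothing.
It also fails if it takes over 61 s, if anything falls off the work surface, if the arm or the gripper's body presses on something with over 40 N, if the wrist force passes 120 N, or if a joint passes its speed limit or range.

## Working session

There is one attempt and no reset: what is moved stays moved. The work goes in short steps, Python scripts to look and compute and a shell command to move; the robot and the scene stay as the last step left them, time stands still between calls to the robot, and variables do not carry over. Pictures are saved under pics/ and viewed, and the job is handed in when it is done.

```bash
ls; mkdir -p pics
python3 - <<'E'
from cell import manip
import cv2,json
print(manip.read_state())
for n in ["scene","side","wrist"]:
    im=manip.camera(n); cv2.imwrite(f"pics/{n}0.png",im[:,:,::-1])
    m=manip.camera_model(n); print(n,m)
E
```

```text
pics
{'clock': 0.0, 'joints': array([-6.66227265e-02,  3.00463854e-01,  1.52162593e+00,  1.02604632e-05,
        1.32072150e+00, -6.65998069e-02]), 'qd': array([-0.00202973,  0.000378  , -0.00063859,  0.00066184,  0.00011522,
        0.0006194 ]), 'effort': array([-1.53750298e-03, -5.31805658e+01, -3.52735734e+01,  7.07558286e-02,
        2.43994006e-02, -4.79655944e-05]), 'eef_pos': array([5.49677337e+02, 9.07998037e-03, 1.75971366e+02]), 'eef_rot': array([-3.14037739e+00, -9.10164762e-05,  1.57077081e+00]), 'wrist_force': array([-0.42655804, -0.28950459,  0.37124388]), 'moment': array([-0.00331803,  0.00174573,  0.02091231]), 'finger_gap': 93.66163622809849}
scene {'fx': 427.2109767135762, 'fy': 427.2109767135762, 'cx': 286.11802312994377, 'cy': 204.06009917888045, 'cam_to_world': array([[ 3.19965157e-01, -6.27436702e-01,  7.09891177e-01,
         1.35168641e+03],
       [ 9.47420855e-01,  2.15061088e-01, -2.36943984e-01,
        -2.10250565e+02],
       [-4.00261729e-03,  7.48379525e-01,  6.63258672e-01,
         8.33948795e+02],
       [ 0.00000000e+00,  0.00000000e+00,  0.000000
[... 263 characters left out ...]
3e-01,  5.03601234e-01, -6.99130097e-01,
        -7.49449271e+02],
       [ 2.05802105e-02,  8.18263179e-01,  5.74475260e-01,
         7.88236706e+02],
       [ 0.00000000e+00,  0.00000000e+00,  0.00000000e+00,
         1.00000000e+00]])}
wrist {'fx': 354.0943748567967, 'fy': 354.0943748567967, 'cx': 279.65280406572, 'cy': 219.02157174612137, 'T_tool_cam': array([[ 2.34879928e-04,  9.66469500e-01,  2.56781327e-01,
         7.46626368e+01],
       [ 9.99999968e-01, -2.51382232e-04,  3.14405252e-05,
         2.54698029e-01],
       [ 9.49365716e-05,  2.56781311e-01, -9.66469528e-01,
        -2.08220857e+02],
       [ 0.00000000e+00,  0.00000000e+00,  0.00000000e+00,
         1.00000000e+00]])}
```

View pics/scene0.png

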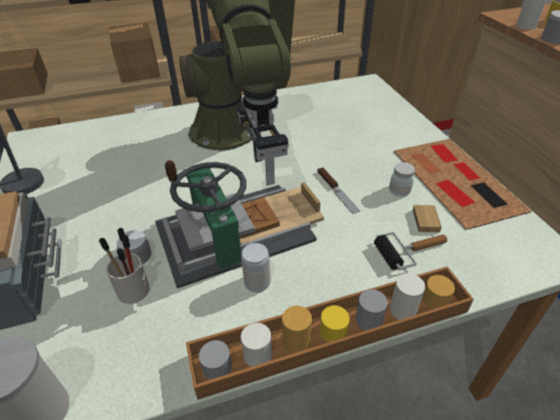

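View pics/side0.png

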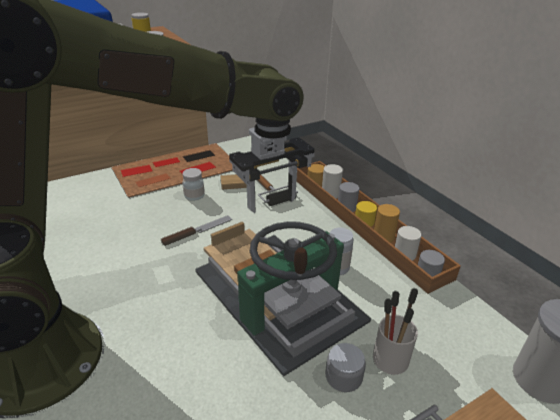

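View pics/wrist0.png

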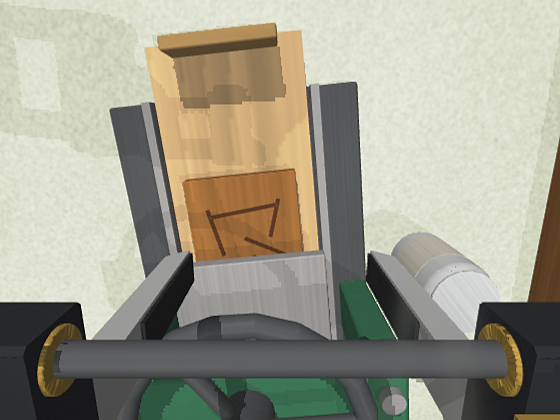

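```bash
cat > h.py <<'E'
import numpy as np,cv2
from cell import manip
from scipy.spatial.transform import Rotation as Ro
def ext(n,st=None):
    m=manip.camera_model(n)
    if n!="wrist": return m,np.array(m["cam_to_world"])
    st=st or manip.read_state()
    T=np.eye(4);T[:3,:3]=Ro.from_euler('xyz',st["eef_rot"]).as_matrix();T[:3,3]=st["eef_pos"]
    return m,T@np.array(m["T_tool_cam"])
def ray(n,u,v,st=None):
    m,T=ext(n,st); d=np.array([(u-m["cx"])/m["fx"],-(v-m["cy"])/m["fy"],-1.])
    d=T[:3,:3]@d; return T[:3,3],d/np.linalg.norm(d)
def onz(n,u,v,z,st=None):
    o,d=ray(n,u,v,st); return o+d*(z-o[2])/d[2]
def tri(*obs):
    A=np.zeros((3,3));b=np.zeros(3)
    for o in obs:
        c,d=ray(*o);P=np.eye(3)-np.outer(d,d);A+=P;b+=P@c
    return np.linalg.solve(A,b)
def proj(n,p,st=None):
    m,T=ext(n,st); q=np.linalg.inv(T)@np.append(p,1)
    return np.array([m["cx"]+m["fx"]*q[0]/-q[2], m["cy"]-m["fy"]*q[1]/-q[2]])
E
python3 - <<'E'
import cv2
for n,(x,y,w,h) in dict(scene=(150,140,190,140),side=(190,210,190,160)).items():
    im=cv2.imread(f"pics/{n}0.png")[y:y+h,x:x+w]
    cv2.imwrite(f"pics/{n}0z.png",cv2.resize(im,None,fx=4,fy=4 if h==140 else 3.75,interpolation=cv2.INTER_CUBIC))
E
```

```text
(no output)
```

View pics/scene0z.png

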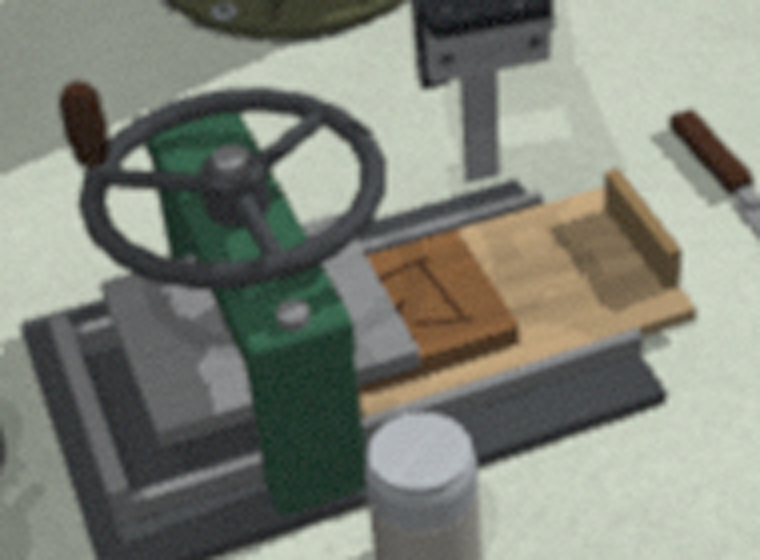

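View pics/side0z.png

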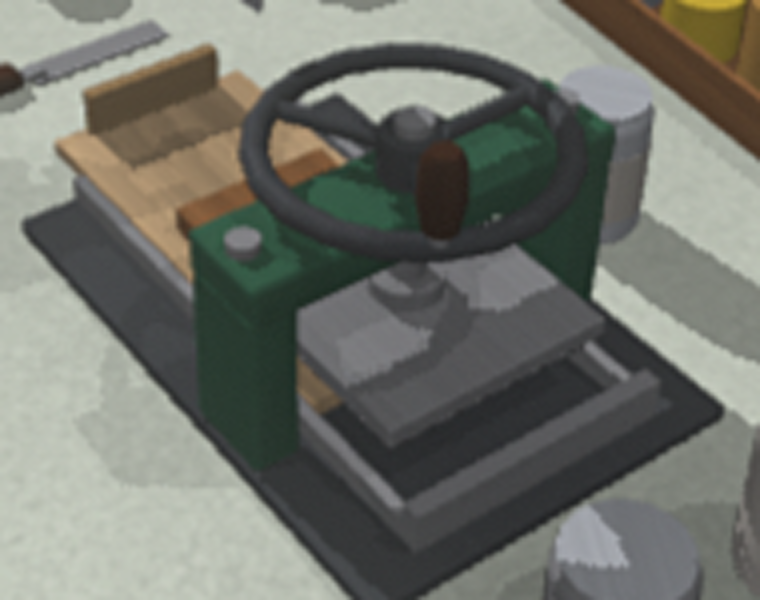

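Run:
```python
from h import *
np.set_printoptions(precision=1,suppress=True)
hub=tri(("scene",208,180),("side",294.5,242.5));print("hub",hub)
print(onz("scene",208,180,202),onz("side",294.5,242.5,202))
print("handle",tri(("scene",171.3,171),("side",300.2,260.7)))
print(onz("scene",171.3,171,221),onz("side",300.2,260.7,221))
a=onz("wrist",110,110,14);b=onz("wrist",356,83,14);print(a,b,np.linalg.norm(a-b),np.arctan2((b-a)[1],(b-a)[0]))
# rim ellipse
for n in ("scene","side"):
    im=cv2.imread(f"pics/{n}0.png")
    hsv=cv2.cvtColor(im,cv2.COLOR_BGR2HSV)
    x0,y0,x1,y1=(160,155,190,180) if n=="scene" else (290,240,315,275)
    m=((hsv[:,:,1]>110)&(hsv[:,:,2]<90)&((hsv[:,:,0]<15)|(hsv[:,:,0]>170)))[y0:y1,x0:x1]
    ys,xs=np.nonzero(m);print(n,len(xs),xs.mean()+x0,ys.mean()+y0,xs.min()+x0,xs.max()+x0,ys.min()+y0,ys.max()+y0)
st=manip.read_state()
for n,(u,v) in dict(wrist=(217,26)).items():pass
for uv in [(157,37),(276,24),(160,54),(278,45)]: print("bar",uv,onz("wrist",*uv,62))
# scene bar: outer top corners
s=lambda u,v:(150+u/4,140+v/4)
for uv in [(616,170),(680,250),(605,178),(668,255)]: print("barS",onz("scene",*s(*uv),62))
q=lambda u,v:(190+u/4,210+v/3.75)
for uv in [(85,95),(213,45)]: print("barside",onz("side",*q(*uv),62))
```

```text
hub [ 528.8 -133.3  198. ]
[ 533. -133.  202.] [ 526.  -138.6  202. ]
handle [ 493.6 -211.   220.2]
[ 495.1 -211.3  221. ] [ 493.  -211.2  221. ]
[380.1  89.1  14. ] [624.8 114.5  14. ] 246.06605948013316 0.10340163570751308
scene 69 170.42028985507247 168.71014492753622 166 175 161 179
side 13 300.9230769230769 250.07692307692307 298 304 249 251
bar (157, 37) [448.2 145.1  62. ]
bar (276, 24) [546.9 154.9  62. ]
bar (160, 54) [449.6 132.1  62. ]
bar (278, 45) [548.5 139.1  62. ]
barS [453.3 144.4  62. ]
barS [549.4 155.2  62. ]
barS [459.3 133.7  62. ]
barS [551.5 145.5  62. ]
barside [447.1 139.   62. ]
barside [547.1 151.7  62. ]
```

Run:
```python
from h import *
np.set_printoptions(precision=1,suppress=True)
print("knife",onz("scene",318,168,10),onz("scene",357,210,3),onz("side",163,241,10),onz("side",232,219,3))
print("jar",onz("scene",402,172,85),"tall",onz("scene",256,252,110),"pot",onz("scene",123,262,95))
y=0.103;ux=np.array([np.cos(y),np.sin(y),0]);uy=np.array([-np.sin(y),np.cos(y),0])
org=np.array([528,-136.,0])
for yy in (310,298,190,240): print(yy,org+uy*yy)
# drop the tool target: tool axes at present
st=manip.read_state();R=Ro.from_euler('xyz',st["eef_rot"]).as_matrix()
tgt=org+uy*325+[0,0,176]
print(R.T@(tgt-st["eef_pos"]))
```

```text
knife [337.5 236.9  10. ] [553.1 271.7   3. ] [344.5 243.3  10. ] [559.1 254.8   3. ]
jar [526.4 417.9  85. ] tall [710.  -68.7 110. ] pot [ 628.5 -359.3   95. ]
310 [496.1 172.4   0. ]
298 [497.4 160.4   0. ]
190 [508.5  53.    0. ]
240 [503.3 102.7   0. ]
[187.3 -55.2   0.2]
```

```bash
python3 -m pendant '[{"claw":0,"delta_pos":[0.04,-0.012,0],"rotation":[0,0,-0.03]},{"claw":0,"delta_pos":[0.08,-0.025,0],"rotation":[0,0,-0.06]},{"claw":0,"delta_pos":[0.12,-0.038,0],"rotation":[0,0,-0.103]},{"claw":0,"delta_pos":[0.16,-0.05,0],"rotation":[0,0,-0.103]},{"claw":0,"delta_pos":[0.178,-0.054,0.0],"rotation":[0,0,-0.103]},{"claw":0,"delta_pos":[0.178,-0.054,0.03],"rotation":[0,0,-0.103]},{"claw":0,"delta_pos":[0.178,-0.054,0.06],"rotation":[0,0,-0.103]},{"claw":0,"delta_pos":[0.178,-0.054,0.08],"rotation":[0,0,-0.103]},{"claw":0,"delta_pos":[0.178,-0.054,0.08],"rotation":[0,0,-0.103]}]' 30
python3 - <<'E'
from h import *
for n in ("wrist","scene","side"):cv2.imwrite(f"pics/{n}1.png",manip.camera(n)[:,:,::-1])
w=cv2.imread("pics/scene1.png")[130:330,100:380];s=cv2.imread("pics/side1.png")[130:330,120:400]
cv2.imwrite("pics/c1.png",np.vstack([cv2.resize(w,(420,300)),cv2.resize(s,(420,300))]))
E
```

```text
clock: 1.27
eef_pos: [495.2, 177.4, 95.0]
eef_rot: [-3.138, 0.0, 1.673]
wrist_force: [-0.2, -0.8, 0.0]
finger_gap: 7.2
```

View pics/c1.png

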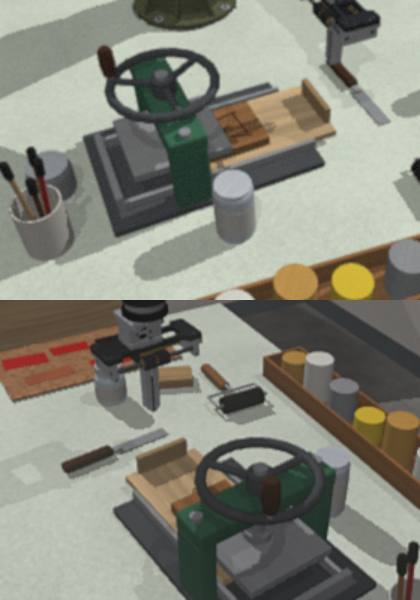

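View pics/wrist1.png

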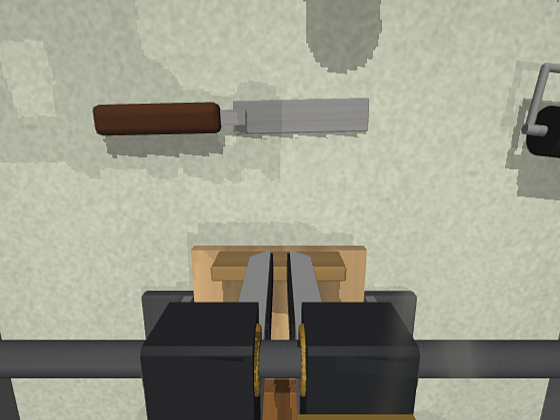

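Run:
```python
from h import *
np.set_printoptions(precision=1,suppress=True)
for uv,z in [((192,247),26),((366,247),26),((211,253),62),((346,253),62),((414,292),14),((143,292),14)]: print(onz("wrist",*uv,z))
```

```text
[426.4 146.9  26. ]
[570.7 161.8  26. ]
[448.4 157.2  62. ]
[546.4 167.3  62. ]
[624.3 120.   14. ]
[381.5  94.9  14. ]
```

```bash
python3 -m pendant '[{"claw":0,"delta_pos":[0.010,0,0],"rotation":[0,0,0]},{"claw":0,"delta_pos":[0.010,0,0.02],"rotation":[0,0,0]},{"claw":0,"delta_pos":[0.010,0,0.04],"rotation":[0,0,0]},{"claw":0,"delta_pos":[0.010,0,0.059],"rotation":[0,0,0]},{"claw":0,"delta_pos":[0.005,0,0.059],"rotation":[0,0,0]},{"claw":0,"delta_pos":[0,0,0.059],"rotation":[0,0,0]},{"claw":0,"delta_pos":[-0.005,0,0.059],"rotation":[0,0,0]},{"claw":0,"delta_pos":[-0.010,0,0.059],"rotation":[0,0,0]}]'
python3 - <<'E'
from h import *
for n in ("scene","side"):cv2.imwrite(f"pics/{n}2.png",manip.camera(n)[:,:,::-1])
w=cv2.imread("pics/scene2.png")[130:260,200:380];s=cv2.imread("pics/side2.png")[150:280,170:350]
cv2.imwrite("pics/c2.png",np.vstack([cv2.resize(w,(415,300)),cv2.resize(s,(415,300))]))
E
```

```text
clock: 2.42
eef_pos: [497.7, 167.7, 38.7]
eef_rot: [3.14, -0.0, 1.673]
wrist_force: [-0.1, 0.0, 0.0]
finger_gap: 0.1
```

View pics/c2.png

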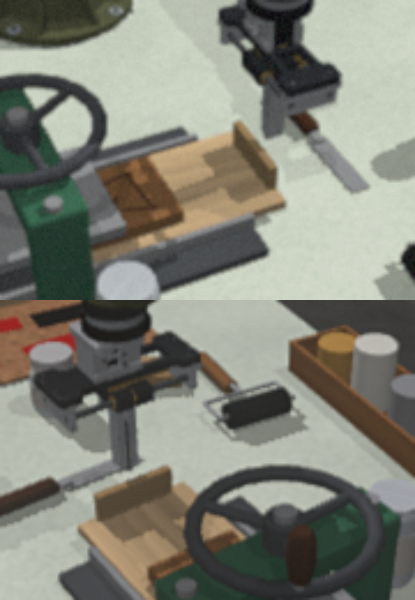

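```bash
python3 -m pendant '[{"claw":0,"delta_pos":[-0.004,0,0],"rotation":[0,0,0]},{"claw":0,"delta_pos":[-0.008,0,0],"rotation":[0,0,0]},{"claw":0,"delta_pos":[-0.012,0,0],"rotation":[0,0,0]},{"claw":0,"delta_pos":[-0.016,0,0],"rotation":[0,0,0]},{"claw":0,"delta_pos":[-0.022,0,0],"rotation":[0,0,0]},{"claw":0,"delta_pos":[-0.029,0,0],"rotation":[0,0,0]},{"claw":0,"delta_pos":[-0.036,0,0],"rotation":[0,0,0]},{"claw":0,"delta_pos":[-0.043,0,0],"rotation":[0,0,0]}]' 
python3 -m pendant '[{"claw":0,"delta_pos":[-0.007,0,0],"rotation":[0,0,0]},{"claw":0,"delta_pos":[-0.014,0,0],"rotation":[0,0,0]},{"claw":0,"delta_pos":[-0.021,0,0],"rotation":[0,0,0]},{"claw":0,"delta_pos":[-0.028,0,0],"rotation":[0,0,0]},{"claw":0,"delta_pos":[-0.035,0,0],"rotation":[0,0,0]},{"claw":0,"delta_pos":[-0.040,0,0],"rotation":[0,0,0]}]'
```

```text
clock: 3.52
eef_pos: [502.0, 124.2, 38.5]
eef_rot: [3.141, -0.0, 1.673]
wrist_force: [0.6, 0.4, -1.0]
finger_gap: 0.3
clock: 4.28
eef_pos: [506.2, 84.0, 38.4]
eef_rot: [3.141, -0.0, 1.673]
wrist_force: [-0.5, -1.0, 0.1]
finger_gap: 0.3
```

Run:
```python
from h import *
print(manip.read_state()["wrist_force"])
for n in ("scene","side"):cv2.imwrite(f"pics/{n}3.png",manip.camera(n)[:,:,::-1])
w=cv2.imread("pics/scene3.png")[130:260,200:380];s=cv2.imread("pics/side3.png")[150:280,170:350]
cv2.imwrite("pics/c3.png",np.vstack([cv2.resize(w,(415,300)),cv2.resize(s,(415,300))]))
```

```text
[-0.46239014 -0.95327096  0.07141809]
```

View pics/c3.png

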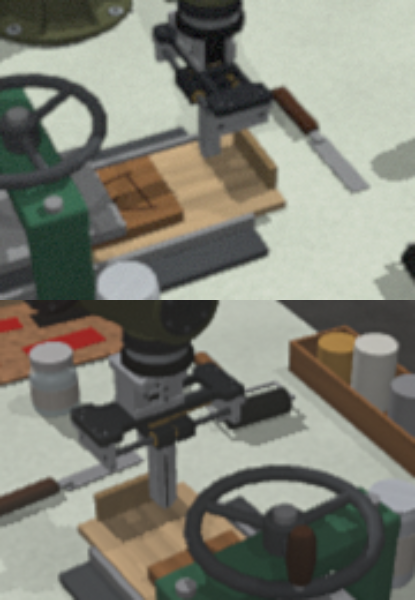

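```bash
python3 - <<'E'
from h import *
np.set_printoptions(precision=1,suppress=True)
s=manip.read_state();print(s["eef_pos"],s["joints"])
for p in ([497.7,167.7,38.7],s["eef_pos"]):
  print(proj("scene",p),proj("side",p))
print("obs2",200+272*180/415,130+137*130/300,170+125*180/415,150+168*130/300)
print("obs3",200+207*180/415,130+153*130/300,170+163*180/415,150+205*130/300)
print(tri(("scene",318,189.4),("side",224.2,222.8)),tri(("scene",289.8,196.3),("side",240.7,238.8)))
E
python3 - <<'E'
import cv2,numpy as np
w=cv2.imread("pics/scene3.png")[150:240,250:350];s=cv2.imread("pics/side3.png")[190:280,190:290]
cv2.imwrite("pics/c3z.png",np.hstack([cv2.resize(w,(400,360),interpolation=2),cv2.resize(s,(400,360),interpolation=2)]))
E
```

```text
[506.1  83.9  38.5] [ 0.1  0.4  1.8  0.   1.  -0. ]
[316.9 196.4] [224.8 231. ]
[290.2 204.6] [241.1 247. ]
obs2 317.9759036144578 189.36666666666667 224.2168674698795 222.8
obs3 289.7831325301205 196.3 240.6987951807229 238.83333333333331
[498.5 169.7  64.9] [505.   82.8  67.8]
```

View pics/c3z.png

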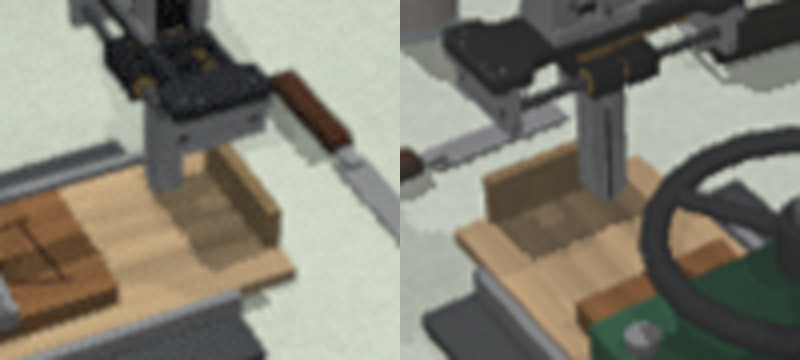

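Run:
```python
from h import *
np.set_printoptions(precision=1,suppress=True)
for n,p in (("scene",[549.7,0,176]),("side",[549.7,0,176])):
  for dz in (0,10,28): 
    print(n,dz,[proj(n,np.array(p)+[dx,0,dz]) for dx in (-53,53)])
for i in (0,):
  w=cv2.imread("pics/scene0.png")[130:220,220:320];s=cv2.imread("pics/side0.png")[150:240,230:330]
  cv2.imwrite("pics/c0z.png",np.hstack([cv2.resize(w,(400,360),interpolation=2),cv2.resize(s,(400,360),interpolation=2)]))
```

```text
scene 0 [array([258.1, 169.2]), array([270.2, 194.5])]
scene 10 [array([257.9, 166. ]), array([270.1, 191.3])]
scene 28 [array([257.6, 160.2]), array([269.9, 185.4])]
side 0 [array([251.7, 222.3]), array([290.8, 209.7])]
side 10 [array([251.6, 218.7]), array([290.9, 206.3])]
side 28 [array([251.4, 212.3]), array([291.2, 200. ])]
```

View pics/c0z.png

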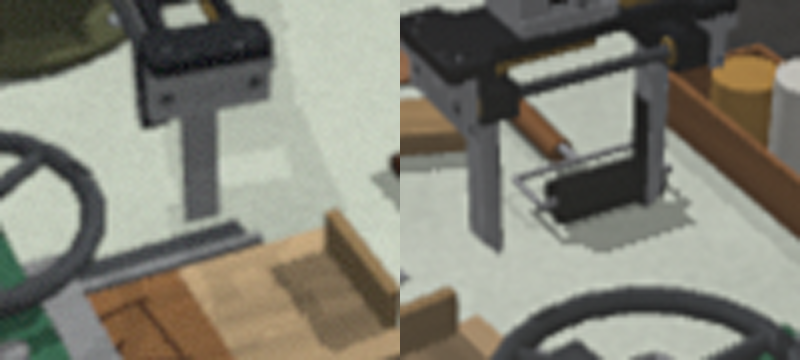

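The picture shows the closed fingers over the board, inside the bar, with the board unmoved. The visible fingertips end about 27 mm above the reported TCP, at about 66 mm, so they passed over the 62 mm bar. I'll back out, go lower and allow for this offset.

```bash
python3 -m pendant '[{"claw":0,"delta_pos":[0,0,-0.015],"rotation":[0,0,0]},{"claw":0,"delta_pos":[0,0,-0.03],"rotation":[0,0,0]},{"claw":0,"delta_pos":[0.03,0,-0.03],"rotation":[0,0,0]},{"claw":0,"delta_pos":[0.06,0,-0.03],"rotation":[0,0,0]},{"claw":0,"delta_pos":[0.098,0,-0.03],"rotation":[0,0,0]},{"claw":0,"delta_pos":[0.098,0,-0.01],"rotation":[0,0,0]},{"claw":0,"delta_pos":[0.098,0,0.01],"rotation":[0,0,0]},{"claw":0,"delta_pos":[0.098,0,0.028],"rotation":[0,0,0]},{"claw":0,"delta_pos":[0.098,0,0.028],"rotation":[0,0,0]}]'
python3 - <<'E'
from h import *
s=manip.read_state();print(s["eef_pos"],s["wrist_force"])
for n in ("scene","side"):cv2.imwrite(f"pics/{n}4.png",manip.camera(n)[:,:,::-1])
w=cv2.imread("pics/scene4.png")[150:240,250:350];s=cv2.imread("pics/side4.png")[170:260,180:280]
cv2.imwrite("pics/c4z.png",np.hstack([cv2.resize(w,(400,360),interpolation=2),cv2.resize(s,(400,360),interpolation=2)]))
E
```

```text
clock: 5.5
eef_pos: [495.8, 181.3, 9.9]
eef_rot: [-3.141, -0.0, 1.672]
wrist_force: [1.2, -0.5, 0.8]
finger_gap: 0.8
[495.78314454 181.34427709   9.91650137] [ 1.15849538 -0.48356169  0.81231975]
```

View pics/c4z.png

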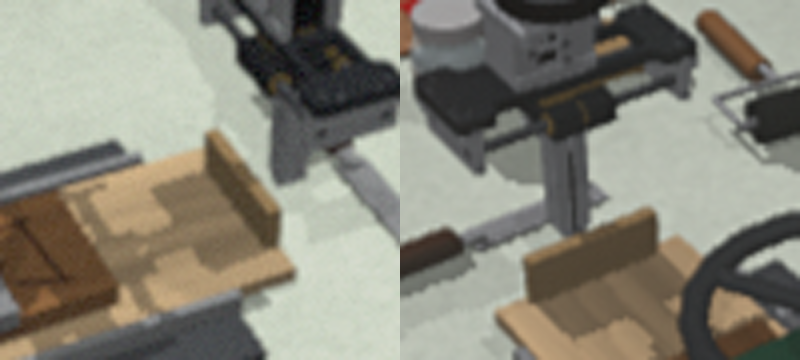

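```bash
python3 - <<'E'
from h import *
print(tri(("scene",322.5,195.8),("side",223.75,228)))
E
python3 -m pendant '[{"claw":0,"delta_pos":[-0.005,0,0],"rotation":[0,0,0]},{"claw":0,"delta_pos":[-0.010,0,0],"rotation":[0,0,0]},{"claw":0,"delta_pos":[-0.014,0,0],"rotation":[0,0,0]},{"claw":0,"delta_pos":[-0.018,0,0],"rotation":[0,0,0]},{"claw":0,"delta_pos":[-0.022,0,0],"rotation":[0,0,0]},{"claw":0,"delta_pos":[-0.026,0,0],"rotation":[0,0,0]},{"claw":0,"delta_pos":[-0.030,0,0],"rotation":[0,0,0]},{"claw":0,"delta_pos":[-0.034,0,0],"rotation":[0,0,0]},{"claw":0,"delta_pos":[-0.038,0,0],"rotation":[0,0,0]}]'
```

```text
[501.08038668 183.23385456  38.34483905]
clock: 6.72
eef_pos: [500.5, 143.6, 11.2]
eef_rot: [3.14, -0.001, 1.672]
wrist_force: [-0.2, 4.3, 2.1]
finger_gap: 0.0
```

```bash
python3 -m pendant '[{"claw":0,"delta_pos":[-0.006,0,0],"rotation":[0,0,0]},{"claw":0,"delta_pos":[-0.012,0,0],"rotation":[0,0,0]},{"claw":0,"delta_pos":[-0.018,0,0],"rotation":[0,0,0]},{"claw":0,"delta_pos":[-0.024,0,0],"rotation":[0,0,0]},{"claw":0,"delta_pos":[-0.030,0,0],"rotation":[0,0,0]},{"claw":0,"delta_pos":[-0.036,0,0],"rotation":[0,0,0]},{"claw":0,"delta_pos":[-0.042,0,0],"rotation":[0,0,0]},{"claw":0,"delta_pos":[-0.048,0,0],"rotation":[0,0,0]},{"claw":0,"delta_pos":[-0.054,0,0],"rotation":[0,0,0]},{"claw":0,"delta_pos":[-0.060,0,0],"rotation":[0,0,0]}]'
python3 - <<'E'
from h import *
s=manip.read_state();print(s["eef_pos"],s["wrist_force"])
for n in ("scene","side"):cv2.imwrite(f"pics/{n}5.png",manip.camera(n)[:,:,::-1])
w=cv2.imread("pics/scene5.png")[150:285,150:350];s=cv2.imread("pics/side5.png")[180:360,180:380]
cv2.imwrite("pics/c5z.png",np.hstack([cv2.resize(w,(400,270),interpolation=2),cv2.resize(s,(300,270),interpolation=2)]))
E
```

```text
clock: 7.98
eef_pos: [506.6, 83.6, 11.2]
eef_rot: [3.14, -0.001, 1.672]
wrist_force: [-0.4, 4.9, 1.9]
finger_gap: 0.3
[506.5997824   83.55942935  11.20361069] [-0.41456078  4.94820646  1.89943472]
```

View pics/c5z.png

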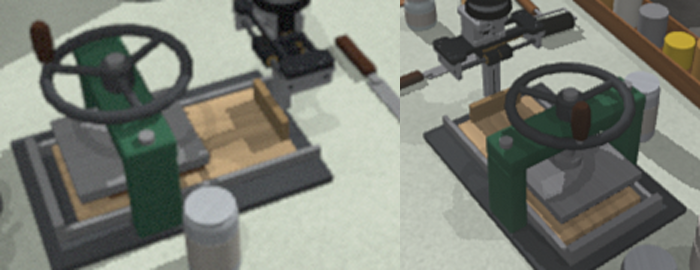

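```bash
python3 -m pendant '[{"claw":0,"delta_pos":[-0.003,0,0],"rotation":[0,0,0]},{"claw":0,"delta_pos":[-0.006,0,0],"rotation":[0,0,0]},{"claw":0,"delta_pos":[-0.009,0,0],"rotation":[0,0,0]},{"claw":0,"delta_pos":[-0.012,0,0],"rotation":[0,0,0]},{"claw":0,"delta_pos":[-0.014,0,0],"rotation":[0,0,0]},{"claw":0,"delta_pos":[-0.016,0,0],"rotation":[0,0,0]}]'
python3 -m pendant '[{"claw":0,"delta_pos":[-0.001,0,0],"rotation":[0,0,0]},{"claw":0,"delta_pos":[-0.002,0,0],"rotation":[0,0,0]}]'
```

```text
clock: 8.82
eef_pos: [508.2, 67.1, 11.1]
eef_rot: [3.14, -0.0, 1.672]
wrist_force: [-0.7, 4.2, 0.7]
finger_gap: 0.5
clock: 9.07
eef_pos: [508.5, 65.0, 11.2]
eef_rot: [3.14, -0.0, 1.672]
wrist_force: [-0.8, 4.6, 0.2]
finger_gap: 0.1
```

```bash
python3 -m pendant '[{"claw":0,"delta_pos":[-0.001,0,0],"rotation":[0,0,0]},{"claw":0,"delta_pos":[-0.002,0,0],"rotation":[0,0,0]}]'
python3 -m pendant '[{"claw":0,"delta_pos":[-0.001,0,0],"rotation":[0,0,0]}]'
python3 -m pendant '[{"claw":0,"delta_pos":[-0.001,0,0],"rotation":[0,0,0]}]'
```

```text
clock: 9.32
eef_pos: [508.4, 64.2, 11.2]
eef_rot: [3.14, -0.002, 1.671]
wrist_force: [-3.2, 20.5, 2.9]
finger_gap: 0.8
clock: 9.45
eef_pos: [508.3, 64.3, 11.2]
eef_rot: [3.141, -0.004, 1.672]
wrist_force: [-2.7, 14.0, 1.8]
finger_gap: 0.9
clock: 9.57
eef_pos: [508.2, 64.4, 11.2]
eef_rot: [3.141, -0.005, 1.672]
wrist_force: [-1.6, 13.4, 2.0]
finger_gap: 0.5
```

```bash
python3 -m pendant '[{"claw":0,"delta_pos":[0.005,0,0],"rotation":[0,0,0]},{"claw":0,"delta_pos":[0.02,0,0],"rotation":[0,0,0]},{"claw":0,"delta_pos":[0.03,0,-0.03],"rotation":[0,0,0]},{"claw":0,"delta_pos":[0.03,0,-0.07],"rotation":[0,0,0]},{"claw":0,"delta_pos":[0.03,0,-0.11],"rotation":[0,0,0]},{"claw":0,"delta_pos":[0.03,0,-0.15],"rotation":[0,0,0]},{"claw":0,"delta_pos":[0.03,0,-0.19],"rotation":[0,0,0]},{"claw":0,"delta_pos":[0.03,0,-0.24],"rotation":[0,0,0]},{"claw":0,"delta_pos":[0.03,0,-0.24],"rotation":[0,0,0]}]'
python3 - <<'E'
from h import *
for n in ("scene","side","wrist"):cv2.imwrite(f"pics/{n}6.png",manip.camera(n)[:,:,::-1])
w=cv2.imread("pics/scene6.png")[150:285,150:350];s=cv2.imread("pics/side6.png")[210:360,190:390]
cv2.imwrite("pics/c6a.png",cv2.resize(w,(800,540),interpolation=2));cv2.imwrite("pics/c6b.png",cv2.resize(s,(800,600),interpolation=2))
E
```

```text
clock: 10.7
eef_pos: [506.2, 93.5, 254.9]
eef_rot: [3.134, -0.005, 1.672]
wrist_force: [-0.2, -1.2, -1.0]
finger_gap: 0.7
```

View pics/c6a.png

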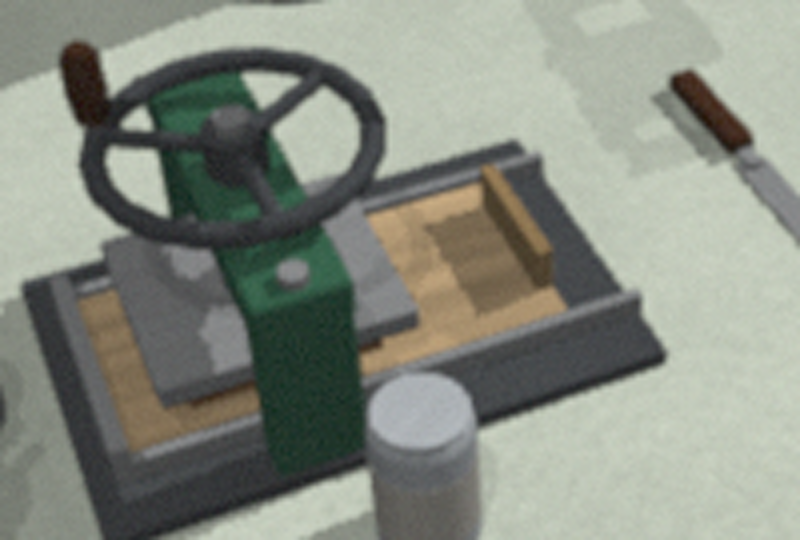

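View pics/c6b.png

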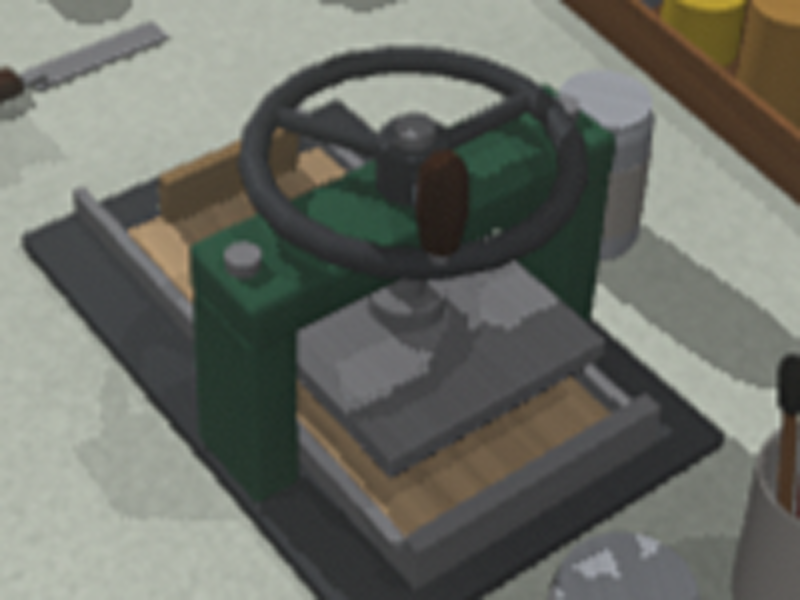

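View pics/wrist6.png

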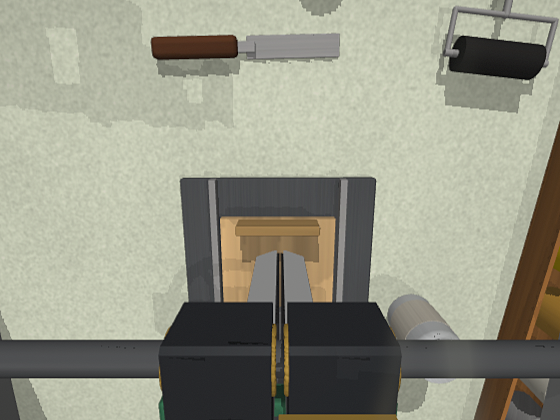

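```bash
python3 -m pendant '[{"claw":0,"delta_pos":[-0.03,-0.001,0],"rotation":[0,0,0.06]},{"claw":0,"delta_pos":[-0.07,-0.002,0],"rotation":[0,0,0.13]},{"claw":0,"delta_pos":[-0.115,-0.004,0],"rotation":[0,0,0.21]},{"claw":0,"delta_pos":[-0.16,-0.006,0],"rotation":[0,0,0.29]},{"claw":0,"delta_pos":[-0.205,-0.008,0],"rotation":[0,0,0.37]},{"claw":0,"delta_pos":[-0.25,-0.009,0],"rotation":[0,0,0.45]},{"claw":0,"delta_pos":[-0.29,-0.011,0],"rotation":[0,0,0.527]},{"claw":0,"delta_pos":[-0.321,-0.012,0],"rotation":[0,0,0.527]},{"claw":0,"delta_pos":[-0.321,-0.012,0],"rotation":[0,0,0.527]}]'
python3 - <<'E'
from h import *
s=manip.read_state();print(s["eef_pos"],s["wrist_force"],s["joints"])
for n in ("scene","side"):cv2.imwrite(f"pics/{n}7.png",manip.camera(n)[:,:,::-1])
w=cv2.imread("pics/scene7.png")[100:235,100:300];s=cv2.imread("pics/side7.png")[130:330,220:420]
cv2.imwrite("pics/c7.png",np.hstack([cv2.resize(w,(400,270),interpolation=2),cv2.resize(s,(400,400),interpolation=2)[:270]]))
E
```

```text
clock: 11.98
eef_pos: [524.6, -228.7, 246.7]
eef_rot: [-3.135, -0.004, 1.143]
wrist_force: [0.6, 0.2, 0.1]
finger_gap: 0.4
[ 524.57500227 -228.65412119  246.67213875] [0.56567463 0.22627176 0.13464946] [-0.47704597  0.31262894  1.34293074  0.00380488  1.49238049 -0.04918669]
```

View pics/c7.png

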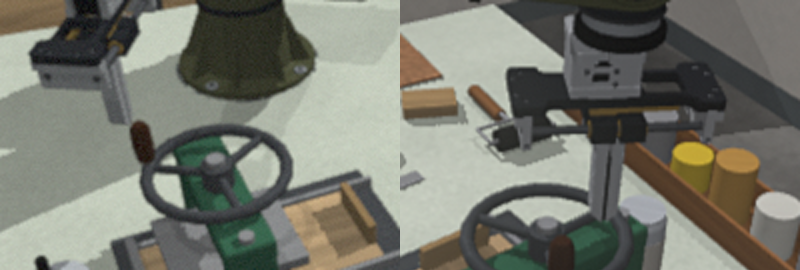

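```bash
python3 -m pendant '[{"claw":0,"delta_pos":[0,0.006,0],"rotation":[0,0,0]},{"claw":0,"delta_pos":[0,0.006,0.02],"rotation":[0,0,0]},{"claw":0,"delta_pos":[0,0.006,0.04],"rotation":[0,0,0]},{"claw":0,"delta_pos":[0,0.006,0.061],"rotation":[0,0,0]},{"claw":0,"delta_pos":[0,0.006,0.061],"rotation":[0,0,0]}]'
python3 - <<'E'
from h import *
s=manip.read_state();print(s["eef_pos"],s["wrist_force"])
for n in ("scene","side"):cv2.imwrite(f"pics/{n}8.png",manip.camera(n)[:,:,::-1])
w=cv2.imread("pics/scene8.png")[125:225,130:230];s=cv2.imread("pics/side8.png")[190:290,240:340]
cv2.imwrite("pics/c8.png",np.hstack([cv2.resize(w,(400,400),interpolation=2),cv2.resize(s,(400,400),interpolation=2)]))
E
```

```text
clock: 12.7
eef_pos: [529.9, -228.0, 185.3]
eef_rot: [-3.134, -0.004, 1.146]
wrist_force: [-0.9, -1.1, -0.0]
finger_gap: 0.8
[ 529.94544903 -227.99922179  185.26909787] [-0.88960227 -1.11114239 -0.04475338]
```

View pics/c8.png

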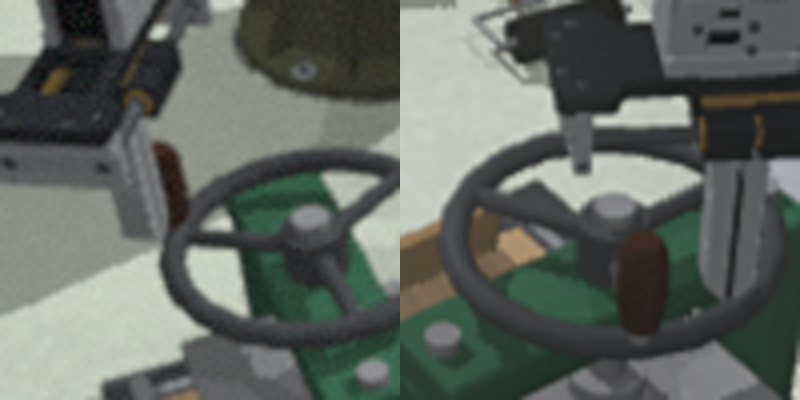

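```bash
python3 - <<'E'
from h import *
np.set_printoptions(precision=1,suppress=True)
print(tri(("side",320.5,263.7),("scene",168.8,185)))
for z in (200,220,240,260): print([proj("side",[530-.91*r,-228+.41*r,z]) for r in (50,70,85)])
E
python3 -m pendant '[{"claw":0,"delta_pos":[0,-0.003,0],"rotation":[0,0,0]},{"claw":0,"delta_pos":[0,-0.006,0],"rotation":[0,0,0]},{"claw":0,"delta_pos":[0,-0.009,0],"rotation":[0,0,0]}]'
```

```text
[ 531.2 -224.7  208.4]
[array([295. , 269.2]), array([284.8, 269.8]), array([277.1, 270.3])]
[array([295.4, 261.4]), array([285.1, 262. ]), array([277.3, 262.5])]
[array([295.8, 253.4]), array([285.3, 254. ]), array([277.4, 254.4])]
[array([296.2, 245.2]), array([285.6, 245.8]), array([277.6, 246.2])]
clock: 13.18
eef_pos: [522.3, -224.9, 187.6]
eef_rot: [-3.138, -0.004, 1.145]
wrist_force: [-0.7, -0.0, -0.4]
finger_gap: 0.4
```

```bash
python3 -m pendant '[{"claw":0,"delta_pos":[0,-0.001,0],"rotation":[0,0,0]},{"claw":0,"delta_pos":[0,-0.002,0],"rotation":[0,0,0]}]'
python3 -m pendant '[{"claw":0,"delta_pos":[0,-0.001,0],"rotation":[0,0,0]}]'
python3 -m pendant '[{"claw":0,"delta_pos":[0,-0.001,0],"rotation":[0,0,0]}]'
```

```text
clock: 13.42
eef_pos: [520.4, -224.0, 187.8]
eef_rot: [-3.138, -0.004, 1.145]
wrist_force: [-0.4, 0.2, 0.0]
finger_gap: 0.3
clock: 13.55
eef_pos: [519.4, -223.6, 187.8]
eef_rot: [-3.138, -0.004, 1.145]
wrist_force: [-1.1, -0.8, 0.1]
finger_gap: 0.3
clock: 13.68
eef_pos: [518.5, -223.2, 187.7]
eef_rot: [-3.138, -0.004, 1.145]
wrist_force: [0.0, -0.3, -0.0]
finger_gap: 0.6
```

```bash
python3 -m pendant '[{"claw":0,"delta_pos":[0,-0.001,0],"rotation":[0,0,0]}]'
python3 -m pendant '[{"claw":0,"delta_pos":[0,-0.001,0],"rotation":[0,0,0]}]'
python3 -m pendant '[{"claw":0,"delta_pos":[0,-0.001,0],"rotation":[0,0,0]}]'
```

```text
clock: 13.8
eef_pos: [517.5, -222.7, 187.7]
eef_rot: [-3.138, -0.004, 1.145]
wrist_force: [-1.1, -0.3, 0.5]
finger_gap: 0.5
clock: 13.92
eef_pos: [516.5, -222.3, 187.7]
eef_rot: [-3.138, -0.004, 1.145]
wrist_force: [-0.1, -0.1, -0.7]
finger_gap: 0.7
clock: 14.05
eef_pos: [515.6, -221.9, 187.7]
eef_rot: [-3.138, -0.004, 1.145]
wrist_force: [3.7, -1.1, -0.5]
finger_gap: 0.1
```

```bash
cat > circ.py <<'E'
from h import *
import sys
def plan(angs,hub=(528.,-135.5),P0=(515.8,-222.0)):
    s=manip.read_state();R=Ro.from_euler('xyz',s["eef_rot"]).as_matrix()
    hub=np.array(hub);d=np.array(P0)-hub;r=np.hypot(*d);a0=np.arctan2(d[1],d[0])
    p=s["eef_pos"];q=p[:2]-hub;now=np.degrees(a0-np.arctan2(q[1],q[0]))%360
    print("r",r,"now angle",now,"rnow",np.hypot(*q),"F",s["wrist_force"])
    for a in angs:
        t=a0-np.radians(a);w=np.array([hub[0]+r*np.cos(t),hub[1]+r*np.sin(t),187.7])
        dl=R.T@(w-p)/1000; print(a,[float(round(v,4)) for v in dl])
E
python3 -c "
from circ import *
plan([2,5,9,15,22,29,36,43,50,57])"
```

```text
r 87.35611026138928 now angle 0.10785619835386931 rnow 87.29485001504194 F [ 3.71402264 -1.08358878 -0.47131851]
2 [-0.0008, -0.0028, 0.0]
5 [-0.0018, -0.0072, 0.0001]
9 [-0.0028, -0.0132, 0.0001]
15 [-0.0035, -0.0224, 0.0001]
22 [-0.0031, -0.033, 0.0001]
29 [-0.0014, -0.0435, 0.0002]
36 [0.0015, -0.0538, 0.0002]
43 [0.0057, -0.0636, 0.0003]
50 [0.0111, -0.0728, 0.0003]
57 [0.0175, -0.0813, 0.0004]
```

```bash
python3 -m pendant '[{"claw":0,"delta_pos":[-0.0008,-0.0028,0],"rotation":[0,0,0]},{"claw":0,"delta_pos":[-0.0018,-0.0072,0],"rotation":[0,0,0]},{"claw":0,"delta_pos":[-0.0028,-0.0132,0],"rotation":[0,0,0]},{"claw":0,"delta_pos":[-0.0035,-0.0224,0],"rotation":[0,0,0]},{"claw":0,"delta_pos":[-0.0031,-0.033,0],"rotation":[0,0,0]},{"claw":0,"delta_pos":[-0.0014,-0.0435,0],"rotation":[0,0,0]},{"claw":0,"delta_pos":[0.0015,-0.0538,0],"rotation":[0,0,0]},{"claw":0,"delta_pos":[0.0057,-0.0636,0],"rotation":[0,0,0]},{"claw":0,"delta_pos":[0.0111,-0.0728,0],"rotation":[0,0,0]},{"claw":0,"delta_pos":[0.0175,-0.0813,0],"rotation":[0,0,0]}]'
python3 - <<'E'
from circ import *
plan([62,69,76,83,90,97,104,110,115,118])
for n in ("scene","side"):cv2.imwrite(f"pics/{n}9.png",manip.camera(n)[:,:,::-1])
w=cv2.imread("pics/scene9.png")[125:225,130:250];s=cv2.imread("pics/side9.png")[190:290,230:350]
cv2.imwrite("pics/c9.png",np.hstack([cv2.resize(w,(400,333),interpolation=2),cv2.resize(s,(400,333),interpolation=2)]))
E
```

```text
clock: 15.3
eef_pos: [448.3, -172.4, 188.2]
eef_rot: [-3.138, -0.004, 1.145]
wrist_force: [3.3, -3.6, 0.5]
finger_gap: 0.4
r 87.35611026138928 now angle 57.11895534101794 rnow 87.85291651208846 F [ 3.2944638  -3.64348632  0.45964415]
62 [0.0055, -0.0051, 0.0006]
69 [0.0135, -0.0121, 0.0006]
76 [0.0224, -0.018, 0.0007]
83 [0.0319, -0.0228, 0.0007]
90 [0.0419, -0.0265, 0.0008]
97 [0.0523, -0.0288, 0.0008]
104 [0.0629, -0.0299, 0.0009]
110 [0.0721, -0.0298, 0.0009]
115 [0.0797, -0.029, 0.0009]
118 [0.0842, -0.0282, 0.0009]
```

View pics/c9.png

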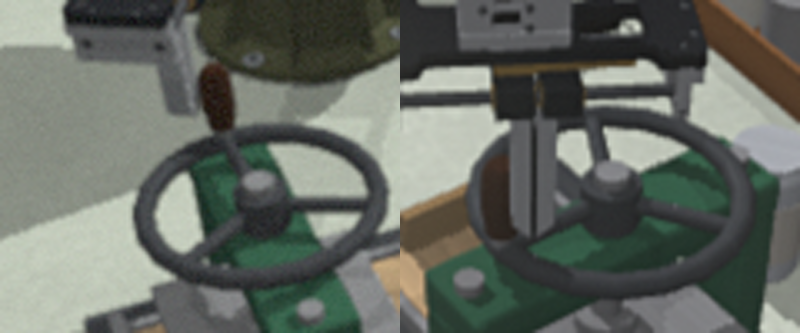

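```bash
python3 -m pendant '[{"claw":0,"delta_pos":[0.0055,-0.0051,0],"rotation":[0,0,0]},{"claw":0,"delta_pos":[0.0135,-0.0121,0],"rotation":[0,0,0]},{"claw":0,"delta_pos":[0.0224,-0.018,0],"rotation":[0,0,0]},{"claw":0,"delta_pos":[0.0319,-0.0228,0],"rotation":[0,0,0]},{"claw":0,"delta_pos":[0.0419,-0.0265,0],"rotation":[0,0,0]},{"claw":0,"delta_pos":[0.0523,-0.0288,0],"rotation":[0,0,0]},{"claw":0,"delta_pos":[0.0629,-0.0299,0],"rotation":[0,0,0]},{"claw":0,"delta_pos":[0.0721,-0.0298,0],"rotation":[0,0,0]},{"claw":0,"delta_pos":[0.0797,-0.029,0],"rotation":[0,0,0]},{"claw":0,"delta_pos":[0.0842,-0.0282,0],"rotation":[0,0,0]}]'
python3 - <<'E'
from circ import *
plan([123,130,137,144,151,158,165,171,176,179])
for n in ("scene","side"):cv2.imwrite(f"pics/{n}10.png",manip.camera(n)[:,:,::-1])
w=cv2.imread("pics/scene10.png")[125:225,130:250];s=cv2.imread("pics/side10.png")[190:290,230:350]
cv2.imwrite("pics/c10.png",np.hstack([cv2.resize(w,(400,333),interpolation=2),cv2.resize(s,(400,333),interpolation=2)]))
E
```

```text
clock: 16.65
eef_pos: [457.4, -82.9, 188.6]
eef_rot: [-3.137, -0.004, 1.146]
wrist_force: [1.0, -5.5, -0.9]
finger_gap: 0.3
r 87.35611026138928 now angle 118.6639507932853 rnow 88.08844133581987 F [ 0.99817879 -5.54374514 -0.87146144]
123 [0.0062, 0.0024, 0.0009]
130 [0.0162, 0.0061, 0.001]
137 [0.0257, 0.0109, 0.001]
144 [0.0346, 0.0169, 0.001]
151 [0.0426, 0.0239, 0.001]
158 [0.0497, 0.0319, 0.001]
165 [0.0558, 0.0407, 0.001]
171 [0.0601, 0.0487, 0.0009]
176 [0.0631, 0.0557, 0.0009]
179 [0.0646, 0.0601, 0.0009]
```

View pics/c10.png

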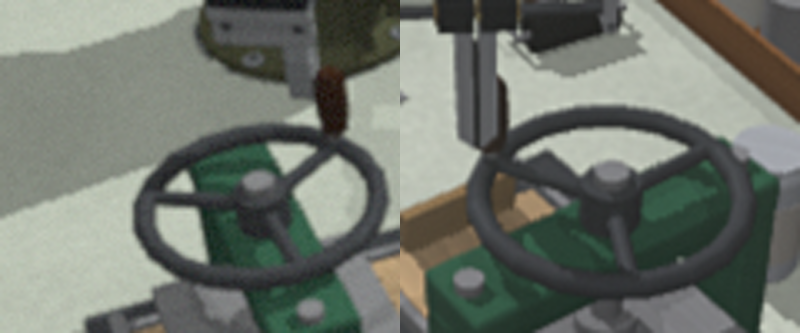

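```bash
python3 -m pendant '[{"claw":0,"delta_pos":[0.0062,0.0024,0.001],"rotation":[0,0,0]},{"claw":0,"delta_pos":[0.0162,0.0061,0.001],"rotation":[0,0,0]},{"claw":0,"delta_pos":[0.0257,0.0109,0.001],"rotation":[0,0,0]},{"claw":0,"delta_pos":[0.0346,0.0169,0.001],"rotation":[0,0,0]},{"claw":0,"delta_pos":[0.0426,0.0239,0.001],"rotation":[0,0,0]},{"claw":0,"delta_pos":[0.0497,0.0319,0.001],"rotation":[0,0,0]},{"claw":0,"delta_pos":[0.0558,0.0407,0.001],"rotation":[0,0,0]},{"claw":0,"delta_pos":[0.0601,0.0487,0.001],"rotation":[0,0,0]},{"claw":0,"delta_pos":[0.0631,0.0557,0.001],"rotation":[0,0,0]},{"claw":0,"delta_pos":[0.0646,0.0601,0.001],"rotation":[0,0,0]}]'
python3 - <<'E'
from circ import *
plan([184,191,198,205,212,219,226,232,237,240])
for n in ("scene","side"):cv2.imwrite(f"pics/{n}11.png",manip.camera(n)[:,:,::-1])
w=cv2.imread("pics/scene11.png")[125:225,130:250];s=cv2.imread("pics/side11.png")[190:290,230:350]
cv2.imwrite("pics/c11.png",np.hstack([cv2.resize(w,(400,333),interpolation=2),cv2.resize(s,(400,333),interpolation=2)]))
E
```

```text
clock: 18.0
eef_pos: [539.0, -48.4, 187.4]
eef_rot: [-3.136, -0.005, 1.146]
wrist_force: [-5.0, -0.7, -0.3]
finger_gap: 0.6
r 87.35611026138928 now angle 179.16086546502348 rnow 87.810884972095 F [-4.96536828 -0.74301369 -0.34546721]
184 [0.0014, 0.0073, -0.0003]
191 [0.0031, 0.0178, -0.0004]
198 [0.0034, 0.0285, -0.0004]
205 [0.0024, 0.0391, -0.0005]
212 [0.0002, 0.0495, -0.0006]
219 [-0.0033, 0.0596, -0.0006]
226 [-0.008, 0.0692, -0.0007]
232 [-0.013, 0.0768, -0.0008]
237 [-0.0177, 0.0828, -0.0008]
240 [-0.0208, 0.0862, -0.0009]
```

View pics/c11.png

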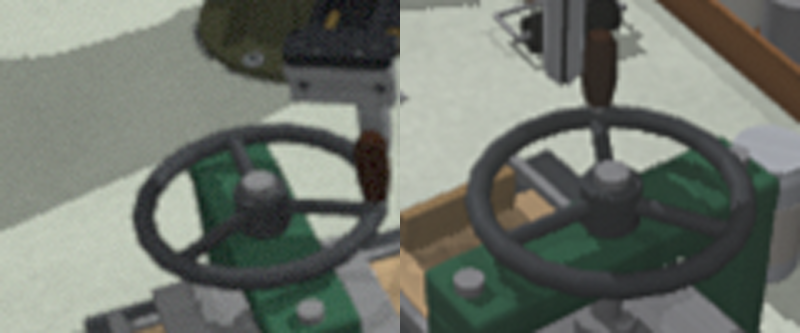

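```bash
python3 -m pendant '[{"claw":0,"delta_pos":[0.0014,0.0073,0],"rotation":[0,0,0]},{"claw":0,"delta_pos":[0.0031,0.0178,0],"rotation":[0,0,0]},{"claw":0,"delta_pos":[0.0034,0.0285,0],"rotation":[0,0,0]},{"claw":0,"delta_pos":[0.0024,0.0391,0],"rotation":[0,0,0]},{"claw":0,"delta_pos":[0.0002,0.0495,0],"rotation":[0,0,0]},{"claw":0,"delta_pos":[-0.0033,0.0596,0],"rotation":[0,0,0]},{"claw":0,"delta_pos":[-0.008,0.0692,0],"rotation":[0,0,0]},{"claw":0,"delta_pos":[-0.013,0.0768,-0.001],"rotation":[0,0,0]},{"claw":0,"delta_pos":[-0.0177,0.0828,-0.001],"rotation":[0,0,0]},{"claw":0,"delta_pos":[-0.0208,0.0862,-0.001],"rotation":[0,0,0]}]'
python3 - <<'E'
from circ import *
plan([245,252,259,266,273,280,287,293,298,301])
for n in ("scene","side"):cv2.imwrite(f"pics/{n}12.png",manip.camera(n)[:,:,::-1])
w=cv2.imread("pics/scene12.png")[125:225,130:250];s=cv2.imread("pics/side12.png")[190:290,230:350]
cv2.imwrite("pics/c12.png",np.hstack([cv2.resize(w,(400,333),interpolation=2),cv2.resize(s,(400,333),interpolation=2)]))
E
```

```text
clock: 19.35
eef_pos: [609.5, -103.2, 188.2]
eef_rot: [-3.138, -0.005, 1.146]
wrist_force: [-1.1, 2.7, 0.4]
finger_gap: 0.5
r 87.35611026138928 now angle 240.3805132025011 rnow 87.68473847461362 F [-1.09372179  2.6897356   0.42708647]
245 [-0.0053, 0.0046, 0.0004]
252 [-0.0138, 0.0112, 0.0004]
259 [-0.0229, 0.0166, 0.0003]
266 [-0.0327, 0.0209, 0.0002]
273 [-0.0429, 0.024, 0.0002]
280 [-0.0534, 0.0258, 0.0001]
287 [-0.0641, 0.0264, 0.0]
293 [-0.0732, 0.0258, -0.0]
298 [-0.0807, 0.0246, -0.0]
301 [-0.0852, 0.0235, -0.0001]
```

View pics/c12.png

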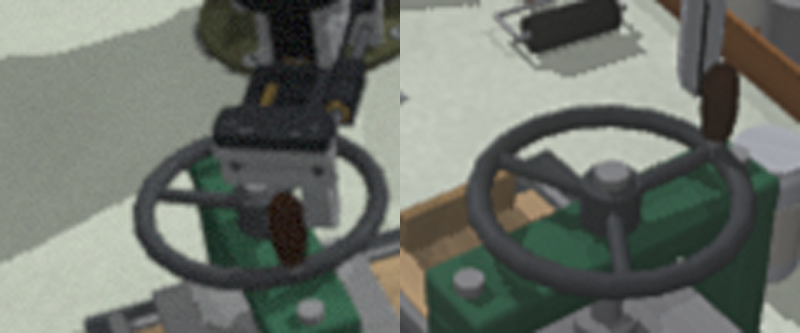

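```bash
python3 -m pendant '[{"claw":0,"delta_pos":[-0.0053,0.0046,0],"rotation":[0,0,0]},{"claw":0,"delta_pos":[-0.0138,0.0112,0],"rotation":[0,0,0]},{"claw":0,"delta_pos":[-0.0229,0.0166,0],"rotation":[0,0,0]},{"claw":0,"delta_pos":[-0.0327,0.0209,0],"rotation":[0,0,0]},{"claw":0,"delta_pos":[-0.0429,0.024,0],"rotation":[0,0,0]},{"claw":0,"delta_pos":[-0.0534,0.0258,0],"rotation":[0,0,0]},{"claw":0,"delta_pos":[-0.0641,0.0264,0],"rotation":[0,0,0]},{"claw":0,"delta_pos":[-0.0732,0.0258,0],"rotation":[0,0,0]},{"claw":0,"delta_pos":[-0.0807,0.0246,0],"rotation":[0,0,0]},{"claw":0,"delta_pos":[-0.0852,0.0235,0],"rotation":[0,0,0]}]'
python3 - <<'E'
from circ import *
plan([305,311,317,323,329,335,340,344,347,349])
E
```

```text
clock: 20.7
eef_pos: [595.4, -191.2, 187.5]
eef_rot: [-3.137, -0.005, 1.145]
wrist_force: [-0.9, 7.2, -0.1]
finger_gap: 0.3
r 87.35611026138928 now angle 301.52176728205205 rnow 87.40723381490727 F [-0.90242709  7.17960369 -0.07091098]
305 [-0.0051, -0.0016, -0.0002]
311 [-0.0136, -0.005, -0.0002]
317 [-0.0217, -0.0092, -0.0002]
323 [-0.0293, -0.0143, -0.0003]
329 [-0.0363, -0.0201, -0.0003]
335 [-0.0427, -0.0267, -0.0003]
340 [-0.0475, -0.0326, -0.0003]
344 [-0.0509, -0.0376, -0.0003]
347 [-0.0533, -0.0415, -0.0003]
349 [-0.0547, -0.0442, -0.0003]
```

```bash
python3 -m pendant '[{"claw":0,"delta_pos":[-0.0051,-0.0016,0],"rotation":[0,0,0]},{"claw":0,"delta_pos":[-0.0136,-0.005,0],"rotation":[0,0,0]},{"claw":0,"delta_pos":[-0.0217,-0.0092,0],"rotation":[0,0,0]},{"claw":0,"delta_pos":[-0.0293,-0.0143,0],"rotation":[0,0,0]},{"claw":0,"delta_pos":[-0.0363,-0.0201,0],"rotation":[0,0,0]},{"claw":0,"delta_pos":[-0.0427,-0.0267,0],"rotation":[0,0,0]},{"claw":0,"delta_pos":[-0.0475,-0.0326,0],"rotation":[0,0,0]},{"claw":0,"delta_pos":[-0.0509,-0.0376,0],"rotation":[0,0,0]},{"claw":0,"delta_pos":[-0.0533,-0.0415,0],"rotation":[0,0,0]},{"claw":0,"delta_pos":[-0.0547,-0.0442,0],"rotation":[0,0,0]}]'
python3 - <<'E'
from circ import *
plan([351,353,355,356.5,358,359,359.5,360])
for n in ("scene","side"):cv2.imwrite(f"pics/{n}13.png",manip.camera(n)[:,:,::-1])
w=cv2.imread("pics/scene13.png")[125:225,130:250];s=cv2.imread("pics/side13.png")[190:290,230:350]
cv2.imwrite("pics/c13.png",np.hstack([cv2.resize(w,(400,333),interpolation=2),cv2.resize(s,(400,333),interpolation=2)]))
E
```

```text
clock: 21.95
eef_pos: [532.3, -222.8, 187.5]
eef_rot: [-3.138, -0.005, 1.145]
wrist_force: [3.8, 1.3, -0.4]
finger_gap: 0.5
r 87.35611026138928 now angle 349.12811161166434 rnow 87.4016228775124 F [ 3.82942349  1.30417628 -0.41106024]
351 [-0.0012, -0.0026, -0.0002]
353 [-0.0025, -0.0054, -0.0002]
355 [-0.0036, -0.0082, -0.0002]
356.5 [-0.0044, -0.0103, -0.0002]
358 [-0.0052, -0.0125, -0.0002]
359 [-0.0057, -0.0139, -0.0002]
359.5 [-0.0059, -0.0147, -0.0002]
360 [-0.0061, -0.0154, -0.0002]
```

View pics/c13.png

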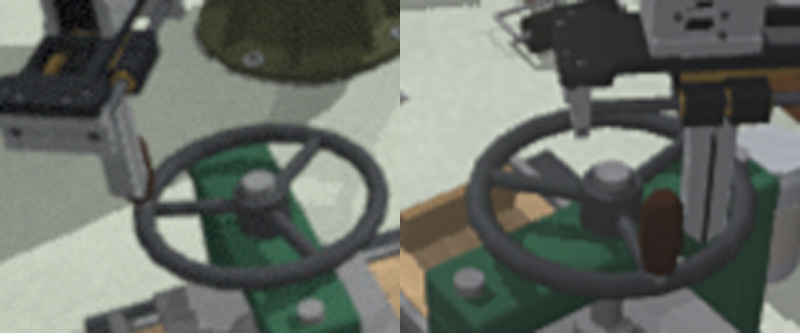

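```bash
python3 -m pendant '[{"claw":0,"delta_pos":[-0.0012,-0.0026,0],"rotation":[0,0,0]},{"claw":0,"delta_pos":[-0.0025,-0.0054,0],"rotation":[0,0,0]},{"claw":0,"delta_pos":[-0.0036,-0.0082,0],"rotation":[0,0,0]},{"claw":0,"delta_pos":[-0.0044,-0.0103,0],"rotation":[0,0,0]},{"claw":0,"delta_pos":[-0.0052,-0.0125,0],"rotation":[0,0,0]},{"claw":0,"delta_pos":[-0.0057,-0.0139,0],"rotation":[0,0,0]},{"claw":0,"delta_pos":[-0.0059,-0.0147,0],"rotation":[0,0,0]}]'
python3 - <<'E'
from circ import *
plan([360])
for n in ("scene","side"):
  a=manip.camera(n)[:,:,::-1];cv2.imwrite(f"pics/{n}14.png",a)
for n in ("scene","side"):
  x,y=(130,125) if n=="scene" else (240,200)
  im=[cv2.resize(cv2.imread(f"pics/{n}{i}.png")[y:y+90,x:x+120],(400,300),interpolation=2) for i in (8 if n=="x" else 6,14)]
  cv2.imwrite(f"pics/c14{n}.png",np.hstack(im))
E
```

```text
clock: 22.92
eef_pos: [516.3, -222.1, 187.5]
eef_rot: [-3.137, -0.005, 1.145]
wrist_force: [4.8, 0.8, -0.4]
finger_gap: 0.8
r 87.35611026138928 now angle 359.6885354708584 rnow 87.40934939140386 F [ 4.77680796  0.75199413 -0.3595102 ]
360 [-0.0001, -0.0005, -0.0002]
```

View pics/c14side.png

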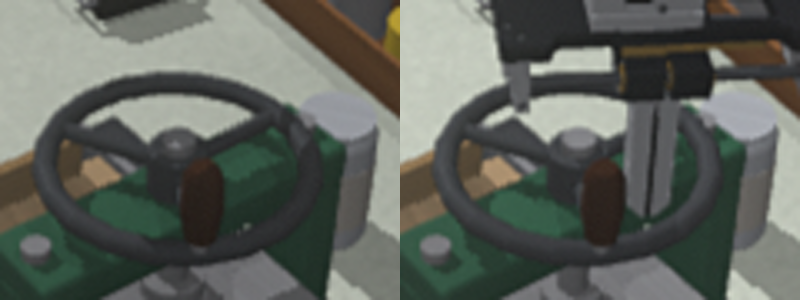

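View pics/c14scene.png

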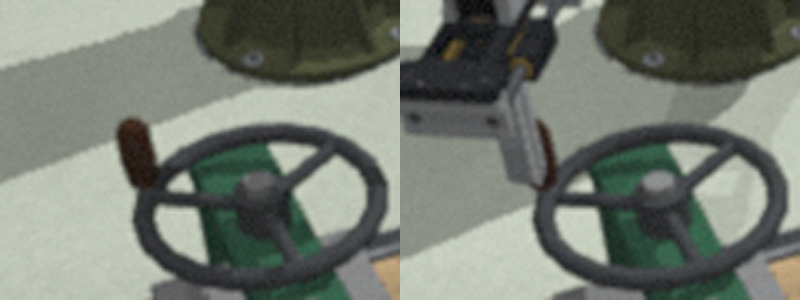

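```bash
python3 -m pendant '[{"claw":0,"delta_pos":[-0.0001,-0.0004,0],"rotation":[0,0,0]},{"claw":0,"delta_pos":[-0.0001,-0.0004,0],"rotation":[0,0,0]}]'
python3 -m pendant '[{"claw":0,"delta_pos":[0,0.003,0],"rotation":[0,0,0]},{"claw":0,"delta_pos":[0,0.008,0],"rotation":[0,0,0]},{"claw":0,"delta_pos":[0,0.015,0],"rotation":[0,0,0]},{"claw":0,"delta_pos":[0,0.015,-0.03],"rotation":[0,0,0]},{"claw":0,"delta_pos":[0,0.015,-0.07],"rotation":[0,0,0]},{"claw":0,"delta_pos":[0,0.015,-0.10],"rotation":[0,0,0]},{"claw":0,"delta_pos":[-0.06,0.015,-0.10],"rotation":[0,0,0]},{"claw":0,"delta_pos":[-0.11,0.015,-0.10],"rotation":[0,0,0]},{"claw":0,"delta_pos":[-0.11,0.015,-0.10],"rotation":[0,0,0]}]'
python3 - <<'E'
from h import *
for n in ("scene","side"):
  a=manip.camera(n)[:,:,::-1];cv2.imwrite(f"pics/{n}15.png",a)
for n in ("scene","side"):
  x,y,w,h=(150,145,60,50) if n=="scene" else (275,225,60,50)
  ims=[]
  for i in (6,15):
    c=cv2.imread(f"pics/{n}{i}.png")[y:y+h,x:x+w]
    hs=cv2.cvtColor(c,cv2.COLOR_BGR2HSV);b=c.astype(int)
    m=((b[:,:,2]-b[:,:,1]>12)&(b[:,:,2]<110)).astype(np.uint8)
    k,l,stt,ce=cv2.connectedComponentsWithStats(m);j=1+np.argmax(stt[1:,4]);print(n,i,stt[j],ce[j])
    ims.append(cv2.resize(c,(400,333),interpolation=2))
  cv2.imwrite(f"pics/c15{n}.png",np.hstack(ims))
w=cv2.imread("pics/scene15.png");cv2.imwrite("pics/c15full.png",w)
E
```

```text
clock: 23.28
eef_pos: [515.8, -222.1, 187.5]
eef_rot: [-3.137, -0.005, 1.145]
wrist_force: [3.3, 1.4, 0.2]
finger_gap: 0.3
clock: 24.4
eef_pos: [483.1, -331.7, 286.4]
eef_rot: [-3.136, -0.005, 1.142]
wrist_force: [0.3, -0.1, -0.1]
finger_gap: 0.6
scene 6 [16 16 10 18 74] [20.56756757 22.63513514]
scene 15 [16 16 11 17 81] [20.54320988 22.86419753]
side 6 [21 23  8  5 24] [24.33333333 24.91666667]
side 15 [21 23 10  6 43] [25.20930233 25.44186047]
```

View pics/c15side.png

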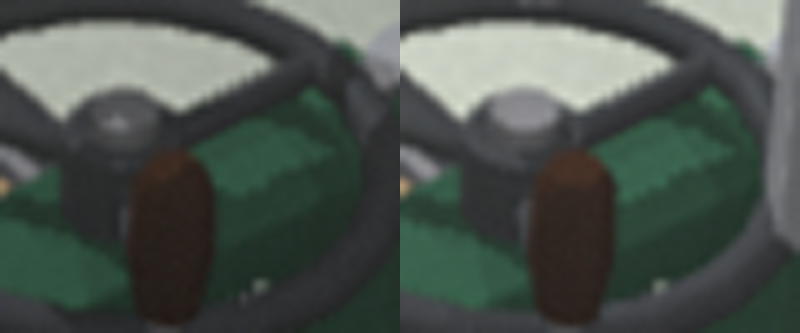

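View pics/c15scene.png

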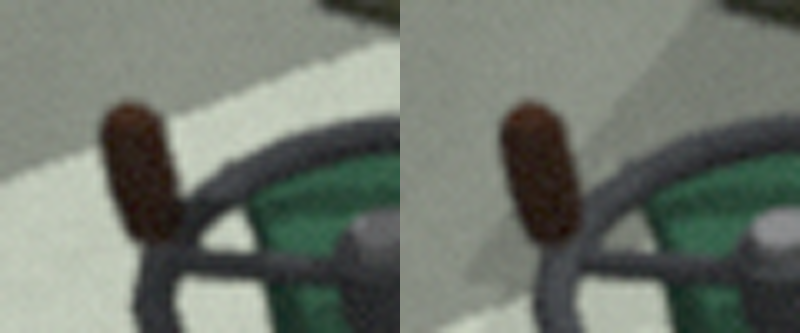

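View pics/c15full.png

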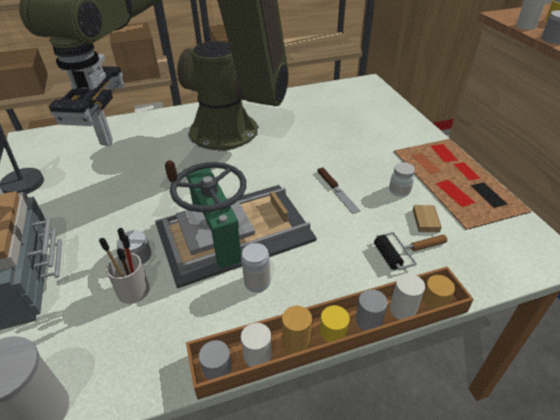

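Run:
```python
from h import *
a=cv2.imread("pics/scene6.png")[185:225,240:300];b=cv2.imread("pics/scene15.png")[185:225,240:300]
print(cv2.phaseCorrelate(*[cv2.cvtColor(i,cv2.COLOR_BGR2GRAY).astype(np.float32) for i in (a,b)]), manip.read_state()["wrist_force"])
print(manip.sign_off())
```

```text
((-0.014828814940251789, -0.02579707045692814), 0.9920394659042359) [-0.51285276 -0.13533733 -0.41631176]
the job is handed in; nothing more can be done
None
```

I pushed the carrier board home against the stop, then pushed the hand wheel one full turn clockwise and left the handle where it began. I handed the job in at about 24.5 s of the allowed 61 s; sign-off gave no verdict.

- **Board:** It slid at about 4–5 N until it met the stop, where the force jumped to about 20 N and I backed off. The pictures afterwards show it flat with no visible gap at the stop. It had not moved (under 0.03 px) after the wheel turn.
- **Wheel:** I first touched the handle at TCP (515.6–516.5, −222) and went round at about 3–7 N. I stopped at (515.8, −222.1), the same place and tool angle. Before and after pictures match:
  - **Scene view:** the handle's centre agrees within 0.3 px.
  - **Side view:** the mask caught only part of the handle and differed by about 1 px. By eye the two pictures look the same.
- **Missed first push:** The visible fingertips end about 27 mm short of the reported TCP, so my first push passed just over the end bar without touching anything. I found this in the pictures, backed out and repeated it lower.
- **Measured end position:** At the stop, the bar's face worked out about 3 mm short of its nominal home position. That is within my calibration and finger-thickness uncertainty, so I relied on the force jump and the picture.
- **At hand-in:** The robot was clear of everything. The other objects looked unmoved in the last scene picture, though I did not measure them.

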